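Put the lidded seasoning canisters back in their caddy

ROBOT

A 7-joint arm with a two-finger parallel gripper is mounted at the origin on the work surface. World frame = base frame: x ahead of the robot, y to its left, z up, the work surface at z = 0. Lengths are in m, angles in rad, forces in N, time in s.
With the tool pointing down it reaches from about 0.425 to 0.95 m from the base axis. Payload 4.7 kg.
Tool frame: the origin (TCP) lies midway between the tips of the shut fingers; the grasp point (between the pads) lies 19 mm behind it (ctrl.grip_depth is the distance from the TCP to the grasp point, in m); z points along the fingers, y is the line along which they close (so a half turn about z gives the same grasp; the last joint's range is limited). The gripper opens to 85 mm and grips with 20 to 120 N. Pads are 22 mm wide; open, the fingers measure 114 mm over their backs; the gripper's body (76 mm by 85 mm) begins 54 mm behind the grasp point. The pads swing forward as they close: fully open they stand 13 mm farther back than shut.
Start: joints at [1.123, 0.469, -0.049, 1.532, 0.024, 1.141, -0.082], TCP at [0.275, -0.617, 0.201] pointing down, gripper open.
Joint ranges: [-2.59, 2.59], [-0.33, 1.99], [-1.39, 1.29], [0.1, 2.45], [-1.04, 4.18], [0.21, 1.99], [-2.66, 2.66]. Speed limits (rad/s): [2.57, 2.57, 3.14, 3.14, 3.14, 3.14, 3.14].

INTERFACE

Orientations are given as a unit quaternion [w, x, y, z].
In Python, from cell import ctrl gives the robot as it stands.
- The arm moves only by the shell command python3 -m crank 'ROWS' [FORCE]. ROWS is JSON, a list that holds one entry, the list of rows, each a list of 5 numbers: the closure, from -1 (fully open) to 1 (shut), then the shift along the tool's x, y, z scaled (see below), then the turn about the tool's z scaled (see below). In form: [[[hand, dx, dy, dz, spin], ...]]. A call has 1 to 20 rows; each row is the pose to reach, as a shift and turn from the pose commanded when the call began, along the tool's axes at that moment, turning the shorter way round; what a row does not reach only later rows make up. The controller multiplies each number of a shift by 0.1 m and each number of a turn by 360 degrees. A row lasts 1/12 s, in which the tool goes at most 41.7 mm and 7.16 degrees, less where a joint would pass 70% of its speed; a pose out of reach is approached as far as the arm can. A call with a number of a shift or a turn outside -1 to 1 is refused whole. A call with a gripper value outside its range is refused whole. The fingers move at their own pace and stop on an object; FORCE is the grip in N (left out, the last holds). Time passes only in rows, so rows that repeat a pose let the fingers close. It gives the time, the measured TCP pose, the force, the opening and the grip force at its end, in the units of the state.
- ctrl.get_obs(): the state, without advancing time (a new reading comes with each control period).
- ctrl.read_camera(name): name is "scene" or "top" or "wrist"; returns (picture, depth): 480x640x3 uint8, red, green, blue; 480x640 float32, m along the optical axis (not along the pixel's ray), 0 where there is no reading.
- ctrl.get_calibration(name): a dict with "K" (3x3 intrinsics, pixels), "rvec" (rotation vector, rad) and "tvec" (3), from world to camera coordinates, as OpenCV has them. Camera axes: x right, y down, z forward; pixel columns grow to the right and rows downward; lengths in m; the calibration is good to about 2 mm. A picture is of the moment at which its call begins: read the wrist's pose just before it. get_calibration takes no time and is no camera call; for the wrist camera it gives the pose at the moment of the call.
- ctrl.job_done(): hands the job in; it is judged then, once.
The state is a dict: "time": time; "joint_pos": joint angles; "qd": joint speeds; "joint_torque": joint torques, N m; "tcp_pos": TCP position; "tcp_rot": TCP orientation; "force": force on the tool from outside, world axes, zero at the start; "torque": the same for the moment, N m; "gripper_width": finger opening in m; "grasp_force": force on a finger pad.
Only numpy, scipy, OpenCV 4.12 (cv2) and the standard library are available. Lean on these libraries where they do the work, as an engineer would, in place of code of your own. Each camera call takes 0.05 s, during which the arm holds its last target. There are 200 camera calls.

TASK

Put the four lidded seasoning canisters away in the wooden caddy, each standing upright on the floor of the well of its own shape and size (large round, small round, square, oblong). Set them down without dropping them, and leave the two empty canisters without lids standing where they are.

Things in the scene. Friction and masses are not known exactly. Their poses are not given: they have to be found in the camera images.
- round_large: White ceramic canister closed by a dark wooden lid with a small round knob in its middle; the large round one, 56 mm across. Body with lid 70 mm high, straight sides; the knob (16 mm across) adds 10 mm; 0.1 to 0.35 kg. Origin: centre of its underside; z up. Stands on the counter (z = 0).
- round_small: White ceramic canister closed by a dark wooden lid with a small round knob in its middle; the small round one, 36 mm across. Body with lid 70 mm high, straight sides; the knob (16 mm across) adds 10 mm; 0.1 to 0.35 kg. Origin: centre of its underside; z up. Stands on the counter (z = 0).
- square: White ceramic canister closed by a dark wooden lid with a small round knob in its middle; the square one, 46 x 46 mm. Body with lid 70 mm high, straight sides; the knob (16 mm across) adds 10 mm; 0.1 to 0.35 kg. Origin: centre of its underside; z up; x and y along its sides. Stands on the counter (z = 0).
- oblong: White ceramic canister closed by a dark wooden lid with a small round knob in its middle; the oblong one, 72 x 38 mm. Body with lid 70 mm high, straight sides; the knob (16 mm across) adds 10 mm; 0.1 to 0.35 kg. Origin: centre of its underside; z up; x along its long side. Stands on the counter (z = 0). A spoon rest and a coaster (under 15 mm high) lie among the canisters.
- open_round: Empty canister WITHOUT a lid, a look-alike to leave alone: white ceramic, open at the top, hollow; round, 56 mm across, 60 mm high, wall 4 mm. Origin: centre of its underside; z up.
- open_square: Empty canister WITHOUT a lid, a look-alike to leave alone: white ceramic, open at the top, hollow; square, 46 x 46 mm, 60 mm high, wall 4 mm. Origin: centre of its underside; z up; x and y along its sides.
- well_round_large: Large round well: light wooden insert 100 x 100 mm, 26 mm high, with a round hole 72 mm across sunk 20 mm deep in its middle (dark floor). Origin: centre of its underside; z up; floor at z = 6 mm, rim at z = 26 mm; x and y along the insert's sides. Fixed. The four inserts lie edge to edge, 2 x 2, in any order, in one fixed brown caddy (214 x 214 mm, wall below the inserts' top).
- well_round_small: Small round well: light wooden insert 100 x 100 mm, 26 mm high, with a round hole 52 mm across sunk 20 mm deep in its middle (dark floor). Origin: centre of its underside; z up; floor at z = 6 mm, rim at z = 26 mm; x and y along the insert's sides. Fixed. The four inserts lie edge to edge, 2 x 2, in any order, in one fixed brown caddy (214 x 214 mm, wall below the inserts' top).
- well_square: Square well: light wooden insert 100 x 100 mm, 26 mm high, with a square hole 62 x 62 mm sunk 20 mm deep in its middle (dark floor). Origin: centre of its underside; z up; floor at z = 6 mm, rim at z = 26 mm; x and y along the hole's sides. Fixed. The four inserts lie edge to edge, 2 x 2, in any order, in one fixed brown caddy (214 x 214 mm, wall below the inserts' top).
- well_oblong: Oblong well: light wooden insert 100 x 100 mm, 26 mm high, with an oblong hole 88 x 54 mm sunk 20 mm deep in its middle (dark floor). Origin: centre of its underside; z up; floor at z = 6 mm, rim at z = 26 mm; x along the hole's long side. Fixed. The four inserts lie edge to edge, 2 x 2, in any order, in one fixed brown caddy (214 x 214 mm, wall below the inserts' top).
Mind the look-alikes: they are no part of the job. What is shaped like the oblong but red or yellow is not meant.

How it is judged:
At the end, for the whole second after the job is handed in: Each lidded canister stands in its own well: within 14 mm of the well's centre, no more than 5 mm above its floor, tilted under 0.1 rad, at rest and released; both open canisters are within 25 mm of their start, upright within 0.15 rad and at rest (horizontal distance between round_large and well_round_large below 0.014 m and z of round_large in the frame of well_round_large between 0 and 0.011 m and angle between each of round_large, round_small, square, oblong's own z axis and vertical below 0.1 rad and linear speed of each of round_large, round_small, square, oblong, open_round, open_square below 0.02 m/s and contact force between each of round_large, round_small, square, oblong and the fingers below 0.1 N and horizontal distance between round_small and well_round_small below 0.014 m and z of round_small in the frame of well_round_small between 0 and 0.011 m and horizontal distance between square and well_square below 0.014 m and z of square in the frame of well_square between 0 and 0.011 m and horizontal distance between oblong and well_oblong below 0.014 m and z of oblong in the frame of well_oblong between 0 and 0.011 m and distance of each of open_round, open_square from where it was at the start of the episode below 0.025 m and angle between each of open_round, open_square's own z axis and vertical below 0.15 rad); the robot touches nothing.
It fails at once if an open, lidless canister is moved more than 25 mm (distance of any of open_round, open_square from where it was at the start of the episode above 0.025 m).
It fails at once if a lidded canister is dropped: it moves faster than 0.7 m/s (a fall of about 25 mm) while the fingers do not touch it ((linear speed of round_large above 0.7 m/s and contact force between round_large and the fingers below 0.05 N) or (linear speed of round_small above 0.7 m/s and contact force between round_small and the fingers below 0.05 N) or (linear speed of square above 0.7 m/s and contact force between square and the fingers below 0.05 N) or (linear speed of oblong above 0.7 m/s and contact force between oblong and the fingers below 0.05 N)).
It also fails if it takes over 99 s, if anything falls off the work surface, if the arm or the gripper's body presses on something with over 40 N, if the wrist force passes 120 N, or if a joint passes its speed limit or range.

## Working session

There is one attempt and no reset: what is moved stays moved. The work goes in short steps, Python scripts to look and compute and a shell command to move; the robot and the scene stay as the last step left them, time stands still between calls to the robot, and variables do not carry over. Pictures are saved under pics/ and viewed, at most 14 in all, crops included, and the job is handed in when it is done.

```bash
mkdir -p pics; ls
python3 - <<'E'
from cell import ctrl
import cv2,numpy as np
np.set_printoptions(precision=4,suppress=True)
for n in("scene","top"):
    p,d=ctrl.read_camera(n); cv2.imwrite(f"pics/{n}0.png",p[:,:,::-1]); np.savez(f"{n}0.npz",p=p,d=d)
    c=ctrl.get_calibration(n);print(n,c)
print(ctrl.get_obs())
E
```

```text
pics
scene {'K': array([[435.8916,   0.    , 322.4507],
       [  0.    , 435.8916, 236.0855],
       [  0.    ,   0.    ,   1.    ]]), 'rvec': array([ 1.2557,  2.1253, -1.0226]), 'tvec': array([ 0.3034, -0.2151,  1.4315])}
top {'K': array([[485.985 ,   0.    , 316.8518],
       [  0.    , 485.985 , 240.4006],
       [  0.    ,   0.    ,   1.    ]]), 'rvec': array([ 2.1767, -2.204 ,  0.0653]), 'tvec': array([-0.0518,  0.4724,  1.2418])}
{'time': 0.1, 'joint_pos': array([ 1.1231,  0.4694, -0.0486,  1.5336,  0.0241,  1.141 , -0.0823]), 'qd': array([-0.0002, -0.0014,  0.0023, -0.0019,  0.0001, -0.0011,  0.0016]), 'joint_torque': array([  0.0018, -51.1515,  -0.0467, -23.8391,   0.0108,   0.0044,
         0.    ]), 'tcp_pos': array([ 0.2743, -0.6161,  0.2003]), 'tcp_rot': array([-0.0009,  0.9782,  0.2079, -0.0002]), 'force': array([-0.5922, -0.2148, -0.5906]), 'torque': array([-0.0443,  0.0275, -0.0031]), 'grasp_force': 0.0, 'gripper_width': 0.08506688813314045}
```

View pics/top0.png

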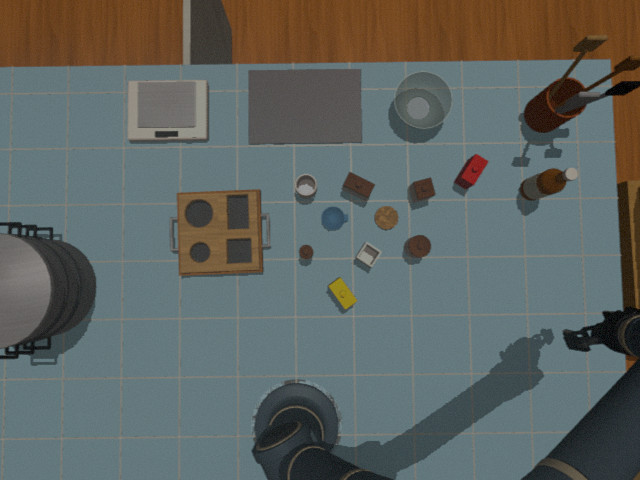

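View pics/scene0.png

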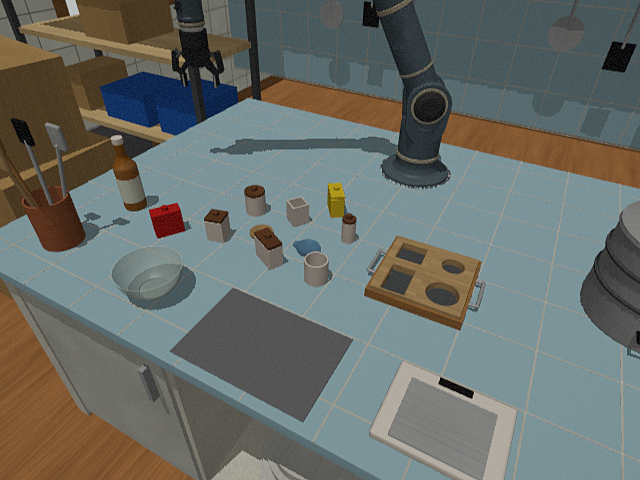

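The top view shows these candidates:
- **Lidded canisters:** oblong (358,186), square (422,189), round_large (418,246), round_small (306,253).
- **Look-alikes to leave:** open_round (306,186), open_square (368,254), red block (472,171), yellow block (342,293).
- **Flat items:** spoon rest (334,218), coaster (386,218).
- **Wells:** large round (199,213), oblong (238,212), small round (200,252), square (239,251).

In the scene view the four lids with knobs are brown.

```bash
cat > h.py <<'E'
import cv2,numpy as np
from cell import ctrl
np.set_printoptions(precision=4,suppress=True)
def cam(n):
    c=ctrl.get_calibration(n); R=cv2.Rodrigues(np.array(c["rvec"]))[0]; return np.array(c["K"]),R,np.array(c["tvec"]).ravel()
def ray(n,uv,z,C=None):
    K,R,t=C or cam(n); uv=np.atleast_2d(uv).astype(float)
    d=np.c_[uv,np.ones(len(uv))]@np.linalg.inv(K).T@R; o=-R.T@t
    return o+d*((z-o[2])/d[:,2])[:,None]
def cloud(n,d,C=None):
    K,R,t=C or cam(n); v,u=np.mgrid[:480,:640]
    p=np.stack([(u-K[0,2])*d/K[0,0],(v-K[1,2])*d/K[1,1],d],-1)
    return (p-t)@R
def blobs(mask,mn=30):
    n,l,s,c=cv2.connectedComponentsWithStats(mask.astype(np.uint8)); return [(l==i,c[i],s[i,4]) for i in range(1,n) if s[i,4]>=mn]
def rect(n,m,z,C=None):
    k=max(cv2.findContours(m.astype(np.uint8),0,1)[0],key=cv2.contourArea)[:,0]
    p=ray(n,k,z,C)[:,:2]; return cv2.minAreaRect((p*1000).astype(np.float32))
E
python3 - <<'E'
from h import *
f=np.load("top0.npz");p,d=f["p"],f["d"];W=cloud("top",d);z=W[...,2]
hsv=cv2.cvtColor(p,cv2.COLOR_RGB2HSV)
roi=np.zeros((480,640),bool);roi[150:320,280:500]=1
def show(t,m,zz):
    for b,c,a in blobs(m):
        r=rect("top",b,zz);print(t,c.round(1),a,"rect c",np.round(r[0],1),"sz",np.round(r[1],1),"ang %.1f"%r[2],"z med %.4f"%np.median(z[b]), hsv[b].mean(0).round())
show("all>.05",(z>.05)&roi,.07)
H,S,V=hsv[...,0],hsv[...,1],hsv[...,2]
show("lid",(z>.05)&roi&((H<18)|(H>170))&(S>60),.07)
show("flat",(z>.004)&(z<.04)&roi&(S>60)&(H<25),.01)
r2=np.zeros_like(roi);r2[180:285,165:275]=1
wood=r2&(H<25)&(S>60)&(z>.018)
show("wood",cv2.morphologyEx(wood.astype(np.uint8),3,np.ones((5,5)))>0,.026)
show("hole",r2&(z<.016)&(z>-.01)&(V<110)&(S<90),.006)
print(p[213,199],p[213,185],z[213,199],z[205,220],z[240,172])
E
```

```text
all>.05 [472.9 169.8] 494 rect c [ 639.7 -448.5] sz [40.4 77.8] ang 56.7 z med 0.0698 [ 42. 181. 121.]
all>.05 [357.8 184.9] 472 rect c [ 605.4 -161.2] sz [70.2 40.4] ang 62.5 z med 0.0698 [16. 90. 71.]
all>.05 [305.4 184.4] 126 rect c [606.8 -31.2] sz [52.2 55.2] ang 89.4 z med 0.0590 [ 21.  22. 120.]
all>.05 [423.1 188.7] 379 rect c [ 593.9 -322.9] sz [47.4 50.7] ang 14.3 z med 0.0696 [14. 95. 70.]
all>.05 [418.5 245.9] 423 rect c [ 451.4 -308.3] sz [56.9 54.3] ang 89.3 z med 0.0701 [12. 93. 72.]
all>.05 [368.2 254.1] 128 rect c [ 432.4 -183.6] sz [45.8 47. ] ang 56.5 z med 0.0597 [ 33.  16. 127.]
all>.05 [305.5 251.5] 164 rect c [441.3 -29.4] sz [32.1 32.1] ang 89.3 z med 0.0704 [14. 85. 72.]
all>.05 [342.1 293.1] 458 rect c [ 337.7 -117.4] sz [72.4 39.3] ang 35.3 z med 0.0703 [ 26. 195. 143.]
lid [473.  169.8] 491 rect c [ 639.7 -448.5] sz [40.4 77.8] ang 56.7 z med 0.0698 [ 41. 182. 121.]
lid [358.5 184.5] 393 rect c [ 606.1 -162.9] sz [68.5 36.4] ang 61.4 z med 0.0701 [ 10. 102.  72.]
lid [423.9 188.3] 312 rect c [ 594.5 -325.4] sz [44.2 44.2] ang 13.4 z med 0.0703 [ 10. 109.  
[... 442 characters left out ...]
sz [52.2 86.8] ang 89.9 z med 0.0120 [58. 17. 61.]
hole [198.8 213.2] 515 rect c [547.2 249.7] sz [67.2 68.1] ang 44.8 z med 0.0122 [60. 18. 59.]
hole [173.4 233.9] 52 rect c [493.7 314.1] sz [68.  10.4] ang 0.3 z med 0.0003 [90. 38. 82.]
hole [239.  250.4] 511 rect c [448.5 146.2] sz [59.9 60.2] ang 89.8 z med 0.0123 [53. 18. 60.]
hole [199.9 252. ] 270 rect c [445.9 246.3] sz [48.1 47.4] ang 44.7 z med 0.0122 [55. 20. 59.]
hole [264.4 252.4] 42 rect c [439.5  81. ] sz [20.1 49.9] ang 64.4 z med 0.0001 [69. 48. 86.]
hole [224.1 274.5] 208 rect c [386.1 188.3] sz [ 20.6 214.4] ang 6.1 z med -0.0002 [83. 44. 84.]
[58 56 59] [75 62 51] 0.01720293898561071 0.02836094315447953 0.0226214188641519
```

Run:
```python
import cv2
a=cv2.imread("pics/top0.png")[140:320,160:500]
cv2.imwrite("pics/crop1.png",cv2.resize(a,(790,418),interpolation=cv2.INTER_CUBIC))
```

```text
(no output)
```

View pics/crop1.png

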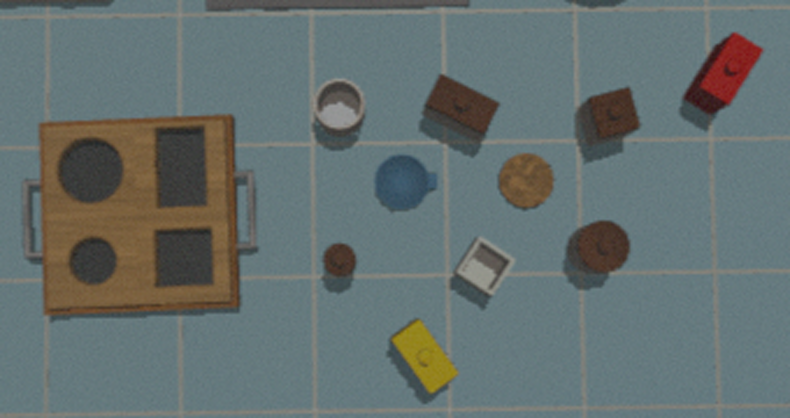

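The crop confirms the choice: four brown lids with knobs at crop pixels (461,105), (614,113), (603,247) and (340,260). The open, red and yellow ones are excluded. Measured heights (about 70 mm) and sizes match the description. I'll start with round_large.

```bash
cat > go.py <<'E'
import sys
from h import *
T=dict(L=(451.3,-310,1.5),S=(441.3,-30,1.5),Q=(594.3,-324.5,13.5),O=(605.8,-162.5,61.5),
 WO=(548.3,145.3,1.5),WL=(545.7,245.3,1.5),WQ=(448.3,142.7,1.5),WS=(445.7,242.7,1.5))
o=ctrl.get_obs();q=o["tcp_rot"];a=2*np.arctan2(q[2],q[1]);x,y,z=o["tcp_pos"]*1000
t=T[sys.argv[1]];dx,dy=t[0]-x,t[1]-y;c,s=np.cos(a),np.sin(a)
sp=(np.degrees(a)-t[2]+180)%360-180
print("t %.1f tcp %.1f %.1f %.1f yaw %.1f  w %.3f f %.1f"%(o["time"],x,y,z,np.degrees(a),o["gripper_width"],o["grasp_force"]),o["force"])
print("shift x %.3f y %.3f (z now %.1f) spin %.4f"%((c*dx+s*dy)/100,(s*dx-c*dy)/100,z,sp/360))
E
python3 -m crank '[[[-1,0.3,-0.2,0.2,0.02],[-1,0.6,-0.5,0.4,0.04],[-1,1,-0.8,0.7,0.0625],[-1,1,-0.8,0.7,0.0625],[-1,1,-0.8,0.7,0.0625],[-1,1,-0.8,0.7,0.0625]]]' 40; python3 go.py L
```

```text
time: 0.6
tcp_pos: [0.3339, -0.5014, 0.1304]
tcp_rot: [-0.001, 1.0, 0.015, -0.001]
force: [0.4, -0.4, -0.1]
gripper_width: 0.0854
grasp_force: 0.0
t 0.6 tcp 333.9 -501.4 130.4 yaw 1.7  w 0.085 f 0.0 [ 0.3941 -0.41   -0.0656]
shift x 1.230 y -1.879 (z now 130.4) spin 0.0005
```

```bash
python3 -m crank '[[[-1,0.2,-0.3,0,0],[-1,0.4,-0.6,0,0],[-1,0.62,-0.94,0,0],[-1,0.62,-0.94,0,0]]]' >/dev/null
python3 -m crank '[[[-1,0.2,-0.3,0,0],[-1,0.4,-0.6,0,0],[-1,0.61,-0.94,0,0],[-1,0.61,-0.94,0,0],[-1,0.61,-0.94,0,0],[-1,0.61,-0.94,0,0]]]' >/dev/null; python3 go.py L
python3 - <<'E'
from h import *
C=cam("wrist");p,d=ctrl.read_camera("wrist");cv2.imwrite("pics/w1.png",p[:,:,::-1])
W=cloud("wrist",d,C);z=W[...,2];m=(z>.066)&(z<.074)&(d>0)
for b,c,a in blobs(m,300):
    r=rect("wrist",b,.07,C);print(c,a,np.round(r[0],1),np.round(r[1],1),r[2])
E
```

```text
t 1.4 tcp 451.1 -313.9 131.8 yaw 1.4  w 0.085 f 0.0 [ 1.0471 -0.7833  0.8592]
shift x 0.003 y -0.039 (z now 131.8) spin -0.0003
[97.0862 15.4278] 2424 [ 584.1 -173.6] [24.  58.9] 1.4194642305374146
[349.7937  29.5682] 3733 [ 587.8 -328.5] [34.6 45.6] 13.771432876586914
[318.6802 239.8957] 4115 [ 452.  -311.9] [54.7 54.6] 1.3388409614562988
[ 62.181  352.2539] 1729 [ 348.8 -115.6] [47.5 41.4] 35.16426086425781
```

View pics/w1.png

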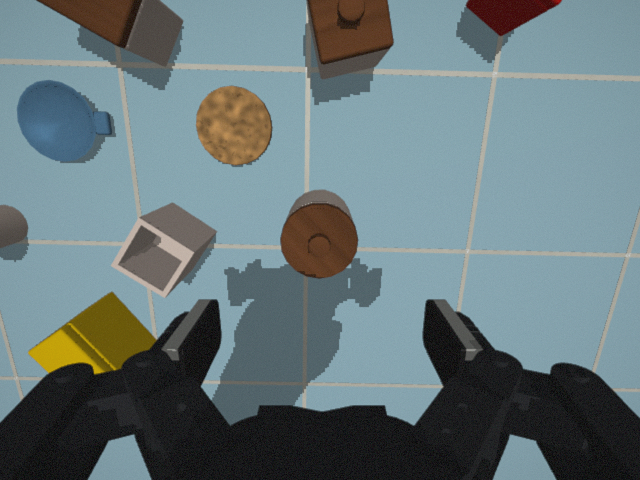

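The wrist view shows the round_large lid at (319,240), between the fingers; world (452,-312), which agrees with the top view. Grasping it now.

```bash
python3 -m crank '[[[-1,0.01,-0.02,0.25,0],[-1,0.01,-0.02,0.5,0],[-1,0.01,-0.02,0.75,0],[-1,0.01,-0.02,1,0],[-1,0.01,-0.02,1,0],[-1,0.01,-0.02,1,0]]]' 50
python3 -m crank '[[[1,0,0,0,0],[1,0,0,0,0],[1,0,0,0,0],[1,0,0,0,0],[1,0,0,0,0],[1,0,0,0,0],[1,0,0,0,0],[1,0,0,0,0],[1,0,0,0,0],[1,0,0,0,0]]]' 50
python3 -m crank '[[[1,0,0,-0.1,0],[1,0,0,-0.3,0],[1,0,0,-0.5,0],[1,0,0,-0.75,0],[1,0,0,-1,0],[1,0,0,-1,0],[1,0,0,-1,0],[1,0,0,-1,0]]]'; python3 go.py WL
```

```text
time: 1.98
tcp_pos: [0.4508, -0.3112, 0.0305]
tcp_rot: [-0.0, 1.0, 0.012, -0.001]
force: [0.5, 0.4, 1.3]
gripper_width: 0.0855
grasp_force: 0.0
time: 2.82
tcp_pos: [0.4537, -0.3111, 0.0337]
tcp_rot: [0.001, 1.0, 0.013, 0.002]
force: [-0.5, -1.0, 6.7]
gripper_width: 0.0527
grasp_force: 51.0
time: 3.48
tcp_pos: [0.4516, -0.3093, 0.1309]
tcp_rot: [-0.0, 1.0, 0.013, -0.0]
force: [0.0, 0.4, -2.3]
gripper_width: 0.0521
grasp_force: 52.8
t 3.5 tcp 451.6 -309.3 130.9 yaw 1.5  w 0.052 f 52.8 [ 0.0486  0.4354 -2.3162]
shift x 1.086 y -5.519 (z now 130.9) spin 0.0000
```

```bash
python3 -m crank '[[[1,0.03,-0.1,0,0],[1,0.08,-0.3,0,0],[1,0.14,-0.6,0,0],[1,0.2,-0.9,0,0]]]'|tail -2
python3 -m crank '[[[1,0.07,-0.3,0,0],[1,0.14,-0.6,0,0],[1,0.2,-0.95,0,0]]]' |tail -2
python3 -m crank '[[[1,0.07,-0.3,0,0],[1,0.14,-0.6,0,0],[1,0.2,-0.95,0,0]]]' |tail -2
python3 -m crank '[[[1,0.07,-0.3,0,0],[1,0.14,-0.6,0,0],[1,0.2,-0.95,0,0]]]' |tail -2
python3 -m crank '[[[1,0.07,-0.3,0,0],[1,0.14,-0.6,0,0],[1,0.2,-0.95,0,0]]]' |tail -2
python3 -m crank '[[[1,0.03,-0.3,0,0],[1,0.06,-0.55,0,0],[1,0.08,-0.75,0,0],[1,0.08,-0.82,0,0],[1,0.08,-0.82,0,0],[1,0.08,-0.82,0,0],[1,0.08,-0.82,0,0]]]'; python3 go.py WL
python3 - <<'E'
from h import *
C=cam("wrist");p,d=ctrl.read_camera("wrist");cv2.imwrite("pics/w2.png",p[:,:,::-1])
E
```

```text
gripper_width: 0.0522
grasp_force: 52.8
gripper_width: 0.0524
grasp_force: 52.8
gripper_width: 0.0522
grasp_force: 52.8
gripper_width: 0.0523
grasp_force: 52.8
gripper_width: 0.0525
grasp_force: 52.8
time: 5.4
tcp_pos: [0.5457, 0.2425, 0.1305]
tcp_rot: [0.001, 1.0, 0.012, -0.001]
force: [-0.7, -0.5, -2.7]
gripper_width: 0.0522
grasp_force: 52.9
t 5.4 tcp 545.7 242.5 130.5 yaw 1.4  w 0.052 f 52.9 [-0.7234 -0.5123 -2.7323]
shift x 0.000 y -0.028 (z now 130.5) spin -0.0004
```

View pics/w2.png

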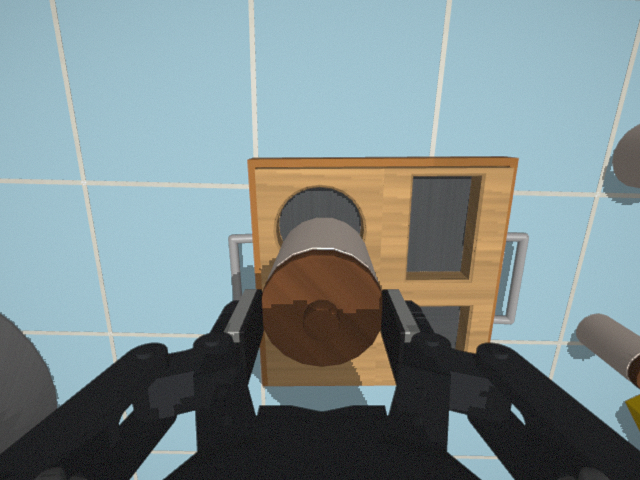

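Wrist view: round_large is held upright above its well, whose rim spans columns 277–364, top at row 186. I'll check that rim against the estimated well centre.

Run:
```python
from h import *
C=cam("wrist")
for uv in[(277,228),(364,228),(320,186),(255,167),(514,163),(411,176),(482,176),(470,281)]: print(uv,ray("wrist",uv,.026,C)*1000)
p,d=ctrl.read_camera("wrist");z=cloud("wrist",d,C)
m=(z[...,2]>.06)&(z[...,2]<.2)&(d>0);print(blobs(m,500)[0][1:])
for uv in[(320,300),(330,330),(300,345),(350,300)]: print(uv,z[uv[1],uv[0]]*1000)
```

```text
(277, 228) [[544.1743 279.1323  26.    ]]
(364, 228) [[545.8043 207.0997  26.    ]]
(320, 186) [[579.6879 244.294   26.    ]]
(255, 167) [[593.4265 295.7124  26.    ]]
(514, 163) [[601.1783  92.4825  26.    ]]
(411, 176) [[589.2478 172.3402  26.    ]]
(482, 176) [[590.5385 116.0173  26.    ]]
(470, 281) [[500.3036 112.2075  26.    ]]
(array([321.8971, 300.8447]), np.int32(18065))
(320, 300) [551.0745 243.2964 168.4937]
(330, 330) [541.7669 238.9354 176.9894]
(300, 345) [527.5672 251.8524 166.8755]
(350, 300) [550.5431 230.2556 166.8673]
```

```bash
sed -i 's/WO=.*/WO=(546.5,144,1.5),WL=(544.5,243.7,1.5),WQ=(447,141.5,1.5),WS=(444.5,241.5,1.5))/' go.py
python3 -m crank '[[[1,-0.01,-0.01,0.15,0],[1,-0.01,-0.01,0.3,0],[1,-0.01,-0.01,0.5,0],[1,-0.01,-0.01,0.7,0],[1,-0.01,-0.01,0.8,0],[1,-0.01,-0.01,0.86,0],[1,-0.01,-0.01,0.89,0],[1,-0.01,-0.01,0.89,0],[1,-0.01,-0.01,0.89,0]]]'
python3 -m crank '[[[1,0,0,0.01,0],[1,0,0,0.02,0],[1,0,0,0.02,0],[1,0,0,0.02,0]]]'; python3 go.py WL
```

```text
time: 6.25
tcp_pos: [0.5457, 0.244, 0.046]
tcp_rot: [0.001, 1.0, 0.012, 0.001]
force: [-6.9, -5.3, 17.4]
gripper_width: 0.0522
grasp_force: 55.8
time: 6.58
tcp_pos: [0.5459, 0.2441, 0.0459]
tcp_rot: [0.001, 1.0, 0.012, 0.001]
force: [-10.4, -7.9, 30.0]
gripper_width: 0.0524
grasp_force: 57.4
t 6.6 tcp 545.9 244.1 45.9 yaw 1.4  w 0.052 f 57.4 [-10.4251  -7.8516  29.9727]
shift x -0.015 y 0.003 (z now 45.9) spin -0.0003
```

Contact came about 6 mm early, with sideways force. I'll look before releasing.

Run:
```python
from h import *
for n in("wrist","scene"):
    C=cam(n);p,d=ctrl.read_camera(n);z=cloud(n,d,C)
    if n=="wrist":
        cv2.imwrite("pics/w3.png",p[:,:,::-1])
        m=(z[...,2]>.06)&(z[...,2]<.1)&(d>0)&(p[...,0]>p[...,2]*1.4)
        q=z[m];print(len(q),np.median(q,0)*1000)
        A=np.c_[q[:,:2]-q[:,:2].mean(0),np.ones(len(q))];k=np.abs(q[:,2]-np.median(q[:,2]))<.006
        print(np.linalg.lstsq(A[k],q[k,2],rcond=None)[0])
    else: cv2.imwrite("pics/s3.png",cv2.resize(p[200:360,330:530,::-1],(750,600),interpolation=cv2.INTER_CUBIC))
```

```text
11571 [547.5383 243.97    82.4502]
[-0.042  -0.0198  0.0823]
```

View pics/s3.png

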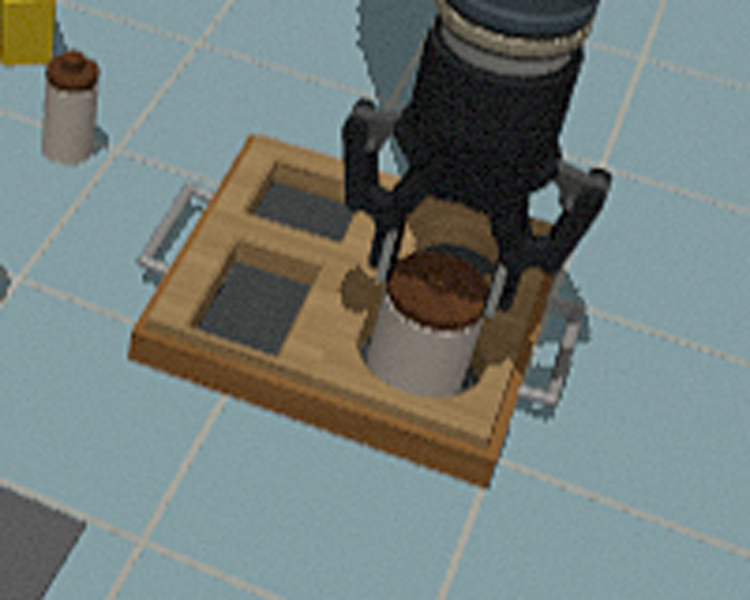

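View pics/w3.png

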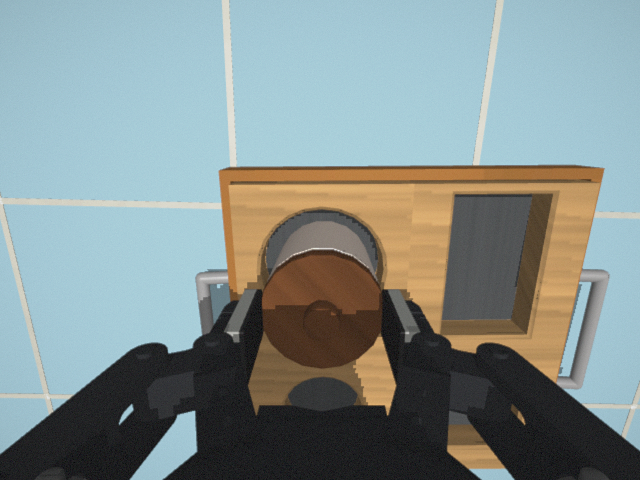

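round_large is seated: its underside is at about 12 mm, and the top camera also measured the well floors at about 12 mm. So the inserts lie about 6 mm above the counter, and the contact came from the floor. I'll ease the pressure, release and retreat.

```bash
python3 -m crank '[[[1,0,0,-0.02,0],[1,0,0,-0.04,0],[1,0,0,-0.05,0],[1,0,0,-0.05,0],[1,0,0,-0.05,0]]]'; python3 go.py WL
python3 -m crank '[[[0.2,0,0,0,0],[0,0,0,0,0],[-0.3,0,0,0,0],[-0.6,0,0,0,0],[-1,0,0,0,0],[-1,0,0,0,0],[-1,0,0,0,0],[-1,0,0,0,0],[-1,0,0,0,0],[-1,0,0,0,0]]]'
python3 -m crank '[[[-1,0,0,-0.15,0],[-1,0,0,-0.4,0],[-1,0,0,-0.75,0],[-1,0,0,-0.9,0],[-1,0,0,-0.9,0],[-1,0,0,-0.9,0]]]'; python3 go.py S
python3 - <<'E'
from h import *
C=cam("wrist");p,d=ctrl.read_camera("wrist");z=cloud("wrist",d,C)
m=(z[...,2]>.075)&(z[...,2]<.09)&(d>0)&(p[...,0]>p[...,2]*1.3)
for b,c,a in blobs(m,500):
    q=z[b];print(c,a,np.median(q,0)*1000);A=np.c_[q[:,:2]-q[:,:2].mean(0),np.ones(len(q))];k=np.abs(q[:,2]-np.median(q[:,2]))<.004
    print(np.linalg.lstsq(A[k],q[k,2],rcond=None)[0])
E
```

```text
time: 7.1
tcp_pos: [0.5457, 0.2458, 0.0458]
tcp_rot: [-0.0, 1.0, 0.013, 0.001]
force: [0.0, -1.6, 4.0]
gripper_width: 0.0527
grasp_force: 53.7
t 7.1 tcp 545.7 245.8 45.8 yaw 1.5  w 0.053 f 53.7 [ 0.0359 -1.6068  4.0305]
shift x -0.012 y 0.021 (z now 45.8) spin -0.0001
time: 7.93
tcp_pos: [0.5449, 0.2459, 0.0452]
tcp_rot: [0.0, 1.0, 0.013, 0.0]
force: [0.3, 0.6, 0.3]
gripper_width: 0.0855
grasp_force: 0.0
time: 8.43
tcp_pos: [0.5454, 0.2461, 0.1362]
tcp_rot: [-0.0, 1.0, 0.013, 0.001]
force: [0.9, 0.1, -0.2]
gripper_width: 0.0852
grasp_force: 0.0
t 8.4 tcp 545.4 246.1 136.2 yaw 1.5  w 0.085 f 0.0 [ 0.8707  0.0927 -0.1942]
shift x -1.112 y 2.733 (z now 136.2) spin -0.0000
[323.3672 246.2738] 4415 [546.24   244.8494  81.6195]
[-0.0056 -0.0005  0.0816]
```

round_large is standing upright in its well. Next: round_small.

```bash
python3 -m crank '[[[-1,-0.12,0.3,0,0],[-1,-0.24,0.6,0,0],[-1,-0.37,0.93,0.02,0]]]' >/dev/null
python3 -m crank '[[[-1,-0.12,0.3,0,0],[-1,-0.24,0.6,0,0],[-1,-0.37,0.93,0.02,0]]]' >/dev/null
python3 -m crank '[[[-1,-0.12,0.3,0,0],[-1,-0.24,0.6,0,0],[-1,-0.37,0.87,0.02,0],[-1,-0.37,0.87,0.02,0],[-1,-0.37,0.87,0.02,0],[-1,-0.37,0.87,0.02,0]]]' >/dev/null; python3 go.py S
cat > look.py <<'E'
from h import *
import sys
C=cam("wrist");p,d=ctrl.read_camera("wrist");W=cloud("wrist",d,C);z=W[...,2];h=float(sys.argv[1]) if len(sys.argv)>1 else .07
m=(z>h-.004)&(z<h+.004)&(d>0)
for b,c,a in blobs(m,300):
    r=rect("wrist",b,h,C);print(c.round(),a,np.round(r[0],1),np.round(r[1],1),round(r[2],1))
E
python3 look.py
```

```text
t 9.5 tcp 440.7 -29.4 128.5 yaw 1.5  w 0.086 f 0.0 [-0.3815 -0.0685  0.4022]
shift x 0.006 y 0.006 (z now 128.5) spin 0.0000
[580.  13.] 1753 [ 581.9 -172.5] [19.4 47.8] 1.5
[323. 241.] 1484 [441.6 -30.4] [35.1 35. ] 1.5
[415. 364.] 1597 [ 339.5 -112.7] [65.  29.4] 33.8
```

```bash
python3 -m crank '[[[-1,0.01,0.01,0.25,0],[-1,0.01,0.01,0.5,0],[-1,0.01,0.01,0.75,0],[-1,0.01,0.01,0.96,0],[-1,0.01,0.01,0.96,0],[-1,0.01,0.01,0.96,0]]]' 50 |head -2
python3 -m crank '[[[1,0,0,0,0],[1,0,0,0,0],[1,0,0,0,0],[1,0,0,0,0],[1,0,0,0,0],[1,0,0,0,0],[1,0,0,0,0],[1,0,0,0,0],[1,0,0,0,0],[1,0,0,0,0],[1,0,0,0,0],[1,0,0,0,0]]]' 50
python3 -m crank '[[[1,0,0,-0.1,0],[1,0,0,-0.3,0],[1,0,0,-0.5,0],[1,0,0,-0.75,0],[1,0,0,-1,0],[1,0,0,-1,0],[1,0,0,-1,0],[1,0,0,-1,0]]]'; python3 go.py WS
```

```text
time: 10.03
tcp_pos: [0.4417, -0.0296, 0.0325]
time: 11.03
tcp_pos: [0.4431, -0.0309, 0.0345]
tcp_rot: [0.0, 1.0, 0.013, 0.001]
force: [-0.7, 0.5, 6.7]
gripper_width: 0.0325
grasp_force: 49.0
time: 11.7
tcp_pos: [0.4414, -0.031, 0.1331]
tcp_rot: [0.0, 1.0, 0.013, -0.0]
force: [1.2, -0.5, -1.7]
gripper_width: 0.033
grasp_force: 49.9
t 11.7 tcp 441.4 -31.0 133.1 yaw 1.5  w 0.033 f 49.9 [ 1.1992 -0.5327 -1.6651]
shift x 0.102 y -2.724 (z now 133.1) spin -0.0000
```

```bash
python3 -m crank '[[[1,0.01,-0.1,0,0],[1,0.02,-0.3,0,0],[1,0.03,-0.6,0,0],[1,0.03,-0.9,0,0]]]'|tail -1
python3 -m crank '[[[1,0.01,-0.3,0,0],[1,0.02,-0.6,0,0],[1,0.03,-0.9,0,0]]]' |tail -1
python3 -m crank '[[[1,0.01,-0.3,0,0],[1,0.02,-0.6,0,0],[1,0.04,-0.85,0,0],[1,0.04,-0.92,0,0],[1,0.04,-0.92,0,0],[1,0.04,-0.92,0,0],[1,0.04,-0.92,0,0]]]' |tail -1
python3 go.py WS; python3 look.py .169
```

```text
grasp_force: 49.9
grasp_force: 49.9
grasp_force: 49.9
t 12.9 tcp 444.6 239.5 132.4 yaw 1.4  w 0.033 f 49.9 [-0.3878 -0.1194 -1.5848]
shift x -0.000 y -0.020 (z now 132.4) spin -0.0003
[321. 305.] 3706 [444.9 242.1] [44.9 35.4] 75.1
```

```bash
python3 -m crank '[[[1,0,0,0.15,0],[1,0,0,0.3,0],[1,0,0,0.5,0],[1,0,0,0.65,0],[1,0,0,0.75,0],[1,0,0,0.8,0],[1,0,0,0.82,0],[1,0,0,0.84,0],[1,0,0,0.85,0],[1,0,0,0.85,0],[1,0,0,0.85,0]]]'; python3 go.py WS; python3 look.py .082
```

```text
time: 13.83
tcp_pos: [0.4454, 0.2415, 0.0488]
tcp_rot: [-0.0, 1.0, 0.013, 0.001]
force: [-0.2, -0.1, -0.3]
gripper_width: 0.0327
grasp_force: 49.9
t 13.8 tcp 445.4 241.5 48.8 yaw 1.5  w 0.033 f 49.9 [-0.2273 -0.1046 -0.2915]
shift x -0.009 y -0.000 (z now 48.8) spin -0.0000
[319.  67.] 16028 [538.9 244.7] [48.3 54.6] 1.5
[321. 303.] 3576 [445.  238.6] [37.7 44.7] 19.1
```

Just touching the floor. A little lower, then release.

```bash
python3 -m crank '[[[1,0,0,0.01,0],[1,0,0,0.02,0],[1,0,0,0.025,0],[1,0,0,0.025,0],[1,0,0,0.025,0]]]'
python3 -m crank '[[[0.6,0,0,0,0],[0.4,0,0,0,0],[0.2,0,0,0,0],[0,0,0,0,0],[-0.3,0,0,0,0],[-0.6,0,0,0,0],[-1,0,0,0,0],[-1,0,0,0,0],[-1,0,0,0,0],[-1,0,0,0,0],[-1,0,0,0,0],[-1,0,0,0,0]]]'|tail -2
python3 -m crank '[[[-1,0,0,-0.15,0],[-1,0,0,-0.4,0],[-1,0,0,-0.75,0],[-1,0,0,-0.9,0],[-1,0,0,-0.9,0],[-1,0,0,-0.9,0],[-1,0,0,-0.9,0]]]'|head -2; python3 go.py O;python3 look.py .082
```

```text
time: 14.3
tcp_pos: [0.4454, 0.2416, 0.0465]
tcp_rot: [-0.0, 1.0, 0.013, 0.001]
force: [-0.9, -0.3, 4.9]
gripper_width: 0.0327
grasp_force: 50.7
gripper_width: 0.0857
grasp_force: 0.0
time: 15.88
tcp_pos: [0.4443, 0.2406, 0.1348]
t 15.9 tcp 444.3 240.6 134.8 yaw 1.5  w 0.086 f 0.0 [-0.2192 -0.3219 -0.5225]
shift x 1.510 y 4.072 (z now 134.8) spin -0.1667
[319.  89.] 6462 [542.4 244.9] [54.4 54.7] 1.5
[319. 245.] 1534 [444.4 242.3] [35.2 34.3] 1.5
```

```bash
python3 -m crank '[[[-1,0.1,0.3,0,0],[-1,0.2,0.6,0,0],[-1,0.37,1,0.02,0]]]' >/dev/null
python3 -m crank '[[[-1,0.1,0.3,0,0],[-1,0.2,0.6,0,0],[-1,0.37,1,0.01,0]]]' >/dev/null
python3 -m crank '[[[-1,0.1,0.3,0,0],[-1,0.2,0.6,0,0],[-1,0.37,1,0.01,0]]]' >/dev/null
python3 -m crank '[[[-1,0.1,0.3,0,-0.015],[-1,0.2,0.6,0,-0.03],[-1,0.4,1,0.01,-0.045],[-1,0.4,1.0,0.01,-0.065],[-1,0.4,1.0,0.01,-0.085],[-1,0.4,1.0,0.01,-0.105],[-1,0.4,1.0,0.01,-0.125],[-1,0.4,1.0,0.01,-0.145],[-1,0.4,1.0,0.01,-0.1667],[-1,0.4,1.0,0.01,-0.1667],[-1,0.4,1.0,0.01,-0.1667],[-1,0.4,1.0,0.01,-0.1667]]]' >/dev/null; python3 go.py O; python3 look.py
```

```text
t 17.7 tcp 603.6 -149.7 129.9 yaw 61.4  w 0.086 f 0.0 [-0.1797  0.2167 -1.4893]
shift x -0.102 y 0.081 (z now 129.9) spin -0.0004
[335. 255.] 4599 [ 606.3 -163.1] [71.8 37.6] 62.4
[608. 319.] 1181 [ 764.1 -314.5] [129.8  38.8] 76.2
[ 19. 360.] 2542 [ 346.4 -125.4] [77.6 34.2] 46.2
[411. 408.] 722 [ 599.  -308.7] [32.4 24.6] 24.3
```

```bash
python3 -m crank '[[[-1,-0.1,0.09,0,-0.0025],[-1,-0.1,0.09,0.25,-0.0025],[-1,-0.1,0.09,0.5,-0.0025],[-1,-0.1,0.09,0.75,-0.0025],[-1,-0.1,0.09,0.98,-0.0025],[-1,-0.1,0.09,0.98,-0.0025],[-1,-0.1,0.09,0.98,-0.0025]]]' 50 |head -2
python3 -m crank '[[[1,0,0,0,0],[1,0,0,0,0],[1,0,0,0,0],[1,0,0,0,0],[1,0,0,0,0],[1,0,0,0,0],[1,0,0,0,0],[1,0,0,0,0],[1,0,0,0,0],[1,0,0,0,0],[1,0,0,0,0],[1,0,0,0,0]]]' 50
python3 -m crank '[[[1,0,0,-0.1,0],[1,0,0,-0.3,0],[1,0,0,-0.5,0],[1,0,0,-0.75,0],[1,0,0,-1,0],[1,0,0,-1,0],[1,0,0,-1,0],[1,0,0,-1,0]]]'; python3 go.py WO
```

```text
time: 18.32
tcp_pos: [0.6064, -0.1625, 0.032]
time: 19.32
tcp_pos: [0.6081, -0.163, 0.0346]
tcp_rot: [0.001, 0.855, 0.518, 0.001]
force: [-1.9, 0.0, 6.5]
gripper_width: 0.036
grasp_force: 49.7
time: 19.98
tcp_pos: [0.6062, -0.1628, 0.132]
tcp_rot: [-0.0, 0.855, 0.518, -0.001]
force: [0.1, 0.7, -1.6]
gripper_width: 0.0361
grasp_force: 50.5
t 20.0 tcp 606.2 -162.8 132.0 yaw 62.4  w 0.036 f 50.5 [ 0.1461  0.7321 -1.6485]
shift x 2.443 y -1.951 (z now 132.0) spin 0.1692
```

```bash
python3 -m crank '[[[1,0.08,-0.06,0,0],[1,0.25,-0.2,0,0],[1,0.5,-0.4,0,0],[1,0.8,-0.64,0,0]]]'|tail -1
python3 -m crank '[[[1,0.25,-0.2,0,0],[1,0.5,-0.4,0,0],[1,0.8,-0.64,0,0]]]'|tail -1
python3 -m crank '[[[1,0.25,-0.2,0,0.01],[1,0.5,-0.4,0,0.025],[1,0.7,-0.55,0,0.04],[1,0.82,-0.65,0,0.057],[1,0.84,-0.67,0,0.074],[1,0.84,-0.67,0,0.091],[1,0.84,-0.67,0,0.108],[1,0.84,-0.67,0,0.125],[1,0.84,-0.67,0,0.142],[1,0.84,-0.67,0,0.159],[1,0.84,-0.67,0,0.169],[1,0.84,-0.67,0,0.169],[1,0.84,-0.67,0,0.169],[1,0.84,-0.67,0,0.169]]]'
python3 go.py WO; python3 look.py .167
```

```text
grasp_force: 50.5
grasp_force: 50.5
time: 21.73
tcp_pos: [0.5467, 0.1441, 0.1321]
tcp_rot: [0.0, 1.0, 0.015, -0.001]
force: [-1.0, -0.7, -2.5]
gripper_width: 0.0357
grasp_force: 50.6
t 21.7 tcp 546.7 144.1 132.1 yaw 1.7  w 0.036 f 50.6 [-1.0016 -0.7227 -2.4521]
shift x -0.002 y 0.001 (z now 132.1) spin 0.0005
[321. 302.] 11371 [545.7 143.9] [72.5 49.9] 2.7
```

```bash
python3 -m crank '[[[1,0,0,0.15,0],[1,0,0,0.3,0],[1,0,0,0.5,0],[1,0,0,0.65,0],[1,0,0,0.75,0],[1,0,0,0.8,0],[1,0,0,0.82,0],[1,0,0,0.84,0],[1,0,0,0.85,0],[1,0,0,0.86,0],[1,0,0,0.86,0],[1,0,0,0.86,0]]]'; python3 go.py WO; python3 look.py .082
```

```text
time: 22.78
tcp_pos: [0.5477, 0.1439, 0.0473]
tcp_rot: [-0.0, 1.0, 0.014, 0.0]
force: [-0.3, -0.1, -3.1]
gripper_width: 0.0361
grasp_force: 50.5
t 22.8 tcp 547.7 143.9 47.3 yaw 1.6  w 0.036 f 50.5 [-0.2813 -0.0887 -3.0659]
shift x -0.012 y -0.002 (z now 47.3) spin 0.0002
[321. 302.] 11347 [546.3 143.8] [72.6 50. ] 1.6
[ 98. 305.] 9973 [544.2 243.1] [54.9 56.7] 57.6
```

```bash
python3 -m crank '[[[1,0,0,0.005,0],[1,0,0,0.01,0],[1,0,0,0.015,0],[1,0,0,0.02,0],[1,0,0,0.02,0],[1,0,0,0.02,0]]]'
python3 -m crank '[[[0.6,0,0,0,0],[0.4,0,0,0,0],[0.2,0,0,0,0],[0,0,0,0,0],[-0.3,0,0,0,0],[-0.6,0,0,0,0],[-1,0,0,0,0],[-1,0,0,0,0],[-1,0,0,0,0],[-1,0,0,0,0],[-1,0,0,0,0],[-1,0,0,0,0]]]'|tail -2
python3 -m crank '[[[-1,0,0,-0.15,0],[-1,0,0,-0.4,0],[-1,0,0,-0.75,0],[-1,0,0,-0.9,0],[-1,0,0,-0.9,0],[-1,0,0,-0.9,0],[-1,0,0,-0.9,0]]]'|head -2; python3 go.py Q;python3 look.py .082
```

```text
time: 23.33
tcp_pos: [0.5479, 0.1441, 0.0465]
tcp_rot: [0.0, 1.0, 0.014, 0.001]
force: [-3.1, -0.2, 9.7]
gripper_width: 0.0358
grasp_force: 51.8
gripper_width: 0.0855
grasp_force: 0.0
time: 24.92
tcp_pos: [0.5466, 0.1434, 0.1339]
t 24.9 tcp 546.6 143.4 133.9 yaw 1.6  w 0.086 f 0.0 [ 0.2728 -0.04   -0.2408]
shift x 0.349 y 4.690 (z now 133.9) spin -0.0332
[320. 243.] 5059 [546.8 144.7] [71.5 37.6] 1.6
[174. 245.] 4459 [543.6 243.7] [54.6 56. ] 38.7
```

Oblong is seated. Last one: the square.

```bash
python3 -m crank '[[[-1,0.03,0.3,0,0],[-1,0.05,0.6,0,0],[-1,0.08,0.95,0.01,0]]]' >/dev/null
python3 -m crank '[[[-1,0.03,0.3,0,0],[-1,0.05,0.6,0,0],[-1,0.08,0.95,0.01,0]]]' >/dev/null
python3 -m crank '[[[-1,0.03,0.3,0,0],[-1,0.05,0.6,0,0],[-1,0.08,0.95,0.01,0]]]' >/dev/null
python3 -m crank '[[[-1,0.03,0.3,0,0],[-1,0.05,0.6,0,0],[-1,0.08,0.95,0.01,0]]]' >/dev/null
python3 -m crank '[[[-1,0.03,0.3,0,-0.01],[-1,0.05,0.6,0,-0.02],[-1,0.05,0.89,0.01,-0.033],[-1,0.05,0.89,0.01,-0.033],[-1,0.05,0.89,0.01,-0.033],[-1,0.05,0.89,0.01,-0.033],[-1,0.05,0.89,0.01,-0.033]]]' >/dev/null; python3 go.py Q; python3 look.py
```

```text
t 26.6 tcp 597.3 -321.9 129.0 yaw 13.6  w 0.085 f 0.0 [-0.3199 -0.0293 -1.1233]
shift x -0.035 y 0.018 (z now 129.0) spin 0.0002
[425.   8.] 824 [ 750.3 -346.1] [ 8.6 68. ] 13.5
[521. 225.] 5123 [ 641.3 -451.7] [39.4 71.5] 56.7
[328. 246.] 3566 [ 595.3 -326.9] [45.9 45.5] 14.0
```

```bash
python3 -m crank '[[[-1,-0.03,0.04,0,-0.001],[-1,-0.03,0.04,0.25,-0.001],[-1,-0.03,0.04,0.5,-0.001],[-1,-0.03,0.04,0.75,-0.001],[-1,-0.03,0.04,0.97,-0.001],[-1,-0.03,0.04,0.97,-0.001],[-1,-0.03,0.04,0.97,-0.001]]]' 50 |head -2
python3 -m crank '[[[1,0,0,0,0],[1,0,0,0,0],[1,0,0,0,0],[1,0,0,0,0],[1,0,0,0,0],[1,0,0,0,0],[1,0,0,0,0],[1,0,0,0,0],[1,0,0,0,0],[1,0,0,0,0],[1,0,0,0,0],[1,0,0,0,0]]]' 50
python3 -m crank '[[[1,0,0,-0.1,0],[1,0,0,-0.3,0],[1,0,0,-0.5,0],[1,0,0,-0.75,0],[1,0,0,-1,0],[1,0,0,-1,0],[1,0,0,-1,0],[1,0,0,-1,0]]]'; python3 go.py WQ
```

```text
time: 27.18
tcp_pos: [0.5946, -0.3279, 0.0322]
time: 28.18
tcp_pos: [0.5964, -0.3288, 0.0352]
tcp_rot: [0.001, 0.993, 0.12, 0.001]
force: [-1.4, 1.0, 5.7]
gripper_width: 0.044
grasp_force: 50.0
time: 28.85
tcp_pos: [0.5943, -0.3283, 0.1321]
tcp_rot: [-0.0, 0.993, 0.12, -0.001]
force: [0.3, -0.1, -2.3]
gripper_width: 0.0437
grasp_force: 51.3
t 28.9 tcp 594.3 -328.3 132.1 yaw 13.8  w 0.044 f 51.3 [ 0.2807 -0.1452 -2.3455]
shift x -0.309 y -4.914 (z now 132.1) spin 0.0342
```

```bash
python3 -m crank '[[[1,0,-0.1,0,0],[1,-0.02,-0.3,0,0],[1,-0.04,-0.6,0,0],[1,-0.06,-0.97,0,0]]]'|tail -1
python3 -m crank '[[[1,-0.02,-0.3,0,0],[1,-0.04,-0.6,0,0],[1,-0.06,-0.98,0,0]]]'|tail -1
python3 -m crank '[[[1,-0.02,-0.3,0,0],[1,-0.04,-0.6,0,0],[1,-0.06,-0.98,0,0]]]'|tail -1
python3 -m crank '[[[1,-0.02,-0.3,0,0],[1,-0.04,-0.6,0,0],[1,-0.06,-0.98,0,0]]]'|tail -1
python3 -m crank '[[[1,-0.02,-0.3,0,0.01],[1,-0.04,-0.6,0,0.02],[1,-0.06,-0.85,0,0.03],[1,-0.06,-0.98,0,0.034],[1,-0.06,-0.99,0,0.034],[1,-0.06,-0.99,0,0.034],[1,-0.06,-0.99,0,0.034],[1,-0.06,-0.99,0,0.034]]]'|tail -1
python3 go.py WQ; python3 look.py .167
```

```text
grasp_force: 51.4
grasp_force: 51.4
grasp_force: 51.4
grasp_force: 51.4
grasp_force: 51.4
t 30.6 tcp 449.1 138.5 132.4 yaw 1.5  w 0.044 f 51.4 [-0.1483 -0.5185 -2.5561]
shift x -0.021 y -0.030 (z now 132.4) spin -0.0001
[321. 303.] 8592 [449.2 138.4] [47.3 57.8] 2.7
```

```bash
python3 -m crank '[[[1,-0.01,-0.01,0.15,0],[1,-0.01,-0.01,0.3,0],[1,-0.01,-0.01,0.5,0],[1,-0.01,-0.01,0.65,0],[1,-0.01,-0.01,0.75,0],[1,-0.01,-0.01,0.8,0],[1,-0.01,-0.01,0.82,0],[1,-0.01,-0.01,0.84,0],[1,-0.01,-0.01,0.85,0],[1,-0.01,-0.01,0.85,0],[1,-0.01,-0.01,0.85,0]]]'; python3 go.py WQ; python3 look.py .082
```

```text
time: 31.57
tcp_pos: [0.4486, 0.1412, 0.0484]
tcp_rot: [-0.0, 1.0, 0.014, 0.001]
force: [0.4, -0.0, -2.3]
gripper_width: 0.0436
grasp_force: 51.4
t 31.6 tcp 448.6 141.2 48.4 yaw 1.6  w 0.044 f 51.4 [ 0.3651 -0.0291 -2.3327]
shift x -0.016 y -0.004 (z now 48.4) spin 0.0002
[64. 72.] 13744 [539.8 237.7] [46.1 52.2] 76.5
[319.  83.] 14896 [538.1 144.4] [56.1 37.4] 1.6
[321. 303.] 8584 [448.2 142.7] [48.  51.2] 2.9
[103. 304.] 3386 [444.9 240.4] [34.7 37.7] 45.4
```

```bash
python3 -m crank '[[[1,0,0,0.005,0],[1,0,0,0.01,0],[1,0,0,0.015,0],[1,0,0,0.02,0],[1,0,0,0.03,0],[1,0,0,0.03,0],[1,0,0,0.03,0]]]'
python3 -m crank '[[[0.5,0,0,0,0],[0.3,0,0,0,0],[0.1,0,0,0,0],[-0.1,0,0,0,0],[-0.3,0,0,0,0],[-0.6,0,0,0,0],[-1,0,0,0,0],[-1,0,0,0,0],[-1,0,0,0,0],[-1,0,0,0,0],[-1,0,0,0,0],[-1,0,0,0,0]]]'|tail -2
python3 -m crank '[[[-1,0,0,-0.15,0],[-1,0,0,-0.4,0],[-1,0,0,-0.75,0],[-1,0,0,-1,0],[-1,0,0,-1,0],[-1,0,0,-1,0],[-1,0,0,-1,0]]]'|head -2
python3 -m crank '[[[-1,0,0.2,-0.3,0],[-1,0,0.5,-0.6,0],[-1,0,0.9,-0.8,0],[-1,0,0.9,-0.8,0]]]'>/dev/null
python3 -m crank '[[[-1,0,0.3,0,0],[-1,0,0.6,0,0],[-1,0,1,0,0],[-1,0,1,0,0],[-1,0,1,0,0],[-1,0,1,0,0]]]'|head -2
python3 - <<'E'
from h import *
p,d=ctrl.read_camera("top");cv2.imwrite("pics/top9.png",cv2.resize(p[140:330,150:500,::-1],(790,429)))
W=cloud("top",d);z=W[...,2];m=(z>.076)&(z<.1);m[:,280:]=0
for b,c,a in blobs(m,50):
    r=rect("top",b,.082);print(c,a,np.round(r[0],1),np.round(r[1],1),np.median(z[b]))
m=(z>.05)&(z<.07);m[:,:280]=0
for b,c,a in blobs(m,50): print(c,a,np.round(rect("top",b,.07)[0],1))
E
```

```text
time: 32.2
tcp_pos: [0.4489, 0.1416, 0.0469]
tcp_rot: [0.0, 1.0, 0.014, 0.001]
force: [-3.9, -0.0, 15.6]
gripper_width: 0.0439
grasp_force: 54.3
gripper_width: 0.0854
grasp_force: 0.0
time: 33.78
tcp_pos: [0.4476, 0.1407, 0.1443]
time: 34.62
tcp_pos: [0.4526, -0.0485, 0.2235]
[233.5599 209.4074] 459 [546.3 145.9] [36.9 71.7] 0.08192848865354715
[192.8867 211.1921] 406 [542.6 245.3] [54.4 53.6] 0.08208070507279344
[ 67.395  286.9357] 638 [358.2 570.1] [115.4 251.9] 0.09413833020447013
[234.0511 249.4148] 352 [448.2 144.7] [45.4 47.1] 0.08199057490891788
[193.8623 251.5269] 167 [444.3 242.6] [34.4 31.8] 0.08243598393336458
[428.8162  88.796 ] 544 [ 829.7 -333.5]
[562.7879  93.3182] 66 [ 830.7 -680.3]
[539.9387 115.5706] 163 [ 779.2 -626.2]
[471.7849 169.992 ] 251 [ 640.  -448.5]
[305.248 184.4  ] 125 [608.  -31.2]
[530.7241 188.2069] 87 [ 592.7 -594.1]
[368.2381 254.4048] 126 [ 432.8 -183.8]
[348.7283 299.0435] 92 [ 324.3 -128.7]
```

View pics/top9.png

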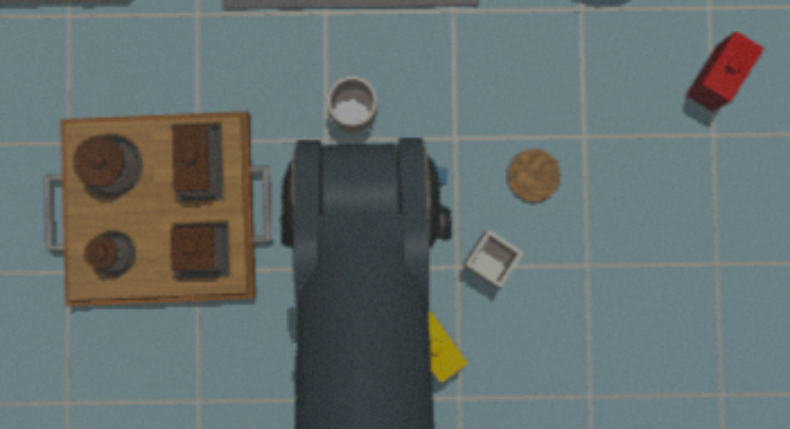

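All four lids read 82 mm high, at crop pixels (107,163), (195,160), (108,253) and (200,247), each over its own well. The open canisters haven't moved, and the arm is clear.

```bash
python3 -c "
from cell import ctrl
print(ctrl.job_done())"
```

```text
the job is handed in; nothing more can be done
None
```

The job is handed in: by the last camera check all four lidded canisters stand released on the floors of their own wells and the two open ones have not moved; the hand-in gave no verdict.

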